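# Re-home the tool tubes in the drilled block

### The arm

A 6-joint arm with a two-finger parallel gripper is mounted at the origin on the work surface; the furniture and walls round the work are solid. World frame = base frame: x ahead of the robot, y to its left, z up, the work surface at z = 0. Lengths are in m, angles in rad, forces in N, time in s.
With the tool pointing down it reaches from about 0.35 to 0.975 m from the base axis. Payload 4.9 kg.
Tool frame: the origin (TCP) lies on the centre line of the jaws, within the pads' length; the fingertips stand 14 mm ahead of it and the grasp point (between the pads) lies 5 mm behind it (manip.nose_length is the distance from the TCP to the fingertips, in m); z points along the fingers, y is the line along which they close (so a half turn about z gives the same grasp; the last joint's range is limited). The gripper opens to 85 mm and grips with 20 to 120 N. Pads are 22 mm wide; open, the fingers measure 114 mm over their backs; the gripper's body (76 mm by 85 mm) begins 54 mm behind the grasp point. The pads swing forward as they close: fully open they stand 13 mm farther back than shut.
Start: joints at [1.108, 0.053, 1.613, -0, 1.476, -0.119], TCP at [0.211, 0.588, 0.245] pointing down, gripper open.
Joint ranges: [-3.01, 3.01], [-1.01, 2.22], [0.06, 2.58], [-1.02, 4.17], [0.09, 2.62], [-3.14, 3.14]. Speed limits (rad/s): [2.57, 2.57, 3.14, 3.14, 3.14, 3.14].

### API

Orientations are given as a unit quaternion [w, x, y, z].
In Python, from plant import manip, imaging gives the robot as it stands.
- The arm moves only by the tool play_rows, never from a script. Its argument "commands" is a list of rows, each a list of 6 numbers: the shift along the tool's x, y, z in mm, then the turn, a rotation vector about the tool's x, y, z in degrees. A call has 1 to 5 rows; each row shifts and turns the commanded pose from where the row before left it, along the tool's axes as they then stand; what a row does not reach is not made up. A row lasts 1/12 s, in which the tool goes at most 41.7 mm and 7.16 degrees, less where a joint would pass 70% of its speed; a pose out of reach is approached as far as the arm can. A call is refused whole if a number of a shift passes 41.7 or a number of a turn 7.16, either way. A call with a gripper value outside its range is refused whole. "hand" is the finger opening in mm, from 0 to 85.4, set as the call begins (left out, the last holds). The fingers move at their own pace and stop on an object; the grip force is fixed at half the most. Time passes only in rows, so rows that do not move let the fingers close. It gives the time, the measured TCP pose, the force, the opening and the grip force at its end, in the units of the state.
- manip.state(): the state, without advancing time (a new reading comes with each control period).
- imaging.grab_frame(name): name is "scene" or "side" or "wrist"; returns a dict with "image" (480x640x3 uint8, red, green, blue), "fx", "fy", "cx", "cy" (pixels), "R" (3x3) and "t" (3): a world point X has camera coordinates R X + t; the wrist camera has in their place "mount" (4x4, takes a point from camera to tool coordinates, whose origin is the TCP and whose axes are the flange's). Camera axes: x right, y down, z forward; pixel columns grow to the right and rows downward; lengths in m; the calibration is good to about 2 mm. A picture is of the moment at which its call begins: read the wrist's pose just before it. There is no depth.
- manip.job_done(): hands the job in; it is judged then, once.
The state is a dict: "time": time; "joint_pos": joint angles; "joint_vel": joint speeds; "joint_efforts": joint torques, N m; "tool_pos": TCP position; "tool_rot": TCP orientation; "contact_force": force on the tool from outside, world axes, zero at the start; "ft_torque": the same for the moment, N m; "gripper_width": opening from 0.0 (shut) to 1.0 (fully open); "grasp_force": force on a finger pad.
Only numpy, scipy, OpenCV 4.12 (cv2) and the standard library are available. Lean on these libraries where they do the work, as an engineer would, in place of code of your own. Each camera call takes 0.05 s, during which the arm holds its last target. There are 200 camera calls.

### The job

The slim tool tube has been put in one of the wide holes of the wooden block: take it out and stand it in the narrow hole, then put the wide tube from the bench in the wide hole that this frees. Lower each tube gently until it stands on the bottom of its hole, do not drop it, and leave the wide tube already in the block and the other things on the bench where they are.

Things in the scene. Friction and masses are not known exactly. Their poses are not given: they have to be found in the camera images.
- block: Hardwood block, 64 mm (x) by 180 mm (y) by 55 mm high, screwed to the bench by a small steel ear (3 mm high, 19 mm long, plus a flat screw head) at each end, so it cannot move. Origin: centre of its underside, on the bench; z up. Three round blind holes in one row along its y axis, all 45 mm deep, so their floors are 10 mm above the bench; mouths have a 2 mm chamfer.
- block_hole0 (a point): Centre of the mouth of the narrow hole, 25 mm in diameter, on the block's top face (55 mm above the bench), at y = +58 mm of the block. Axes as the block's.
- block_hole1 (a point): Centre of the mouth of the middle hole, wide, 37 mm in diameter, on the top face, at y = +5 mm of the block. Axes as the block's.
- block_hole2 (a point): Centre of the mouth of the end hole, wide, 37 mm in diameter, on the top face, at y = -55 mm of the block. Axes as the block's.
- slim_tube: Closed aluminium tube with a ribbed black cap, 22 mm in diameter (cap included), 110 mm tall, about 0.06 kg, rigid; at the start it stands upright and loose in one of the two wide holes (either one). Origin: centre of its foot (the flat underside); z runs up its length to the cap top at z = 110 mm. Round, so its yaw means nothing. In a hole its top 65 mm stand out of the block.
- wide_tube_in_block: Closed aluminium tube with a ribbed black cap, 34 mm in diameter (cap included), 110 mm tall, about 0.11 kg; stands in the other wide hole, where it belongs, and stays there. Origin: centre of its foot (the flat underside); z runs up its length to the cap top at z = 110 mm. Round, so its yaw means nothing. 
- wide_tube_on_bench: The same kind of wide tube, 34 mm in diameter, 110 mm tall, about 0.11 kg, standing upright on the bench to the robot's right of the block. Origin: centre of its foot (the flat underside); z runs up its length to the cap top at z = 110 mm. Round, so its yaw means nothing. 
- screw_jar: Bystander: round jar of screws with a black lid, 40 mm in diameter, 105 mm tall, standing on the bench. Origin: centre of its underside.
- tape_roll: Bystander: roll of black tape lying flat, 64 mm in diameter, 19 mm high. Origin: centre of its underside.
- screwdriver: Bystander: small screwdriver with a red handle, 147 mm long, 18 mm thick, lying on the bench between the block and the robot. Origin: centre of its underside, its length along its y axis.

How it is judged:
On the way:
1. the slim tube is out of the wide hole: its foot is above the top face of the block (z of slim_tube in the frame of block above 0.056 m), for 0.1 s.
At the end, for the whole second after the job is handed in: The slim tube stands in the narrow hole and the two wide tubes in the two wide holes, each on the floor of its hole (foot within 4 mm of the floor height and of the hole's axis), upright within 0.09 rad, at rest (horizontal distance between slim_tube and block_hole0 below 0.004 m and z of slim_tube in the frame of block between 0.006 and 0.014 m and angle between each of slim_tube, wide_tube_in_block, wide_tube_on_bench's own z axis and vertical below 0.09 rad and linear speed of each of slim_tube, wide_tube_in_block, wide_tube_on_bench below 0.02 m/s and (horizontal distance between wide_tube_in_block and block_hole1 below 0.004 m or horizontal distance between wide_tube_in_block and block_hole2 below 0.004 m) and z of wide_tube_in_block in the frame of block between 0.006 and 0.014 m and (horizontal distance between wide_tube_on_bench and block_hole1 below 0.004 m or horizontal distance between wide_tube_on_bench and block_hole2 below 0.004 m) and z of wide_tube_on_bench in the frame of block between 0.006 and 0.014 m); the robot touches nothing.
It fails at once if the wide tube that was already in the block is moved more than 10 mm (distance of wide_tube_in_block from where it was at the start of the episode above 0.01 m).
It fails at once if a tube is dropped: it moves faster than 0.5 m/s with no finger touching it (a free fall of about 13 mm) ((linear speed of slim_tube above 0.5 m/s and contact force between slim_tube and the fingers below 0.01 N) or (linear speed of wide_tube_in_block above 0.5 m/s and contact force between wide_tube_in_block and the fingers below 0.01 N) or (linear speed of wide_tube_on_bench above 0.5 m/s and contact force between wide_tube_on_bench and the fingers below 0.01 N)).
It fails at once if a bystander (jar, tape roll or screwdriver) is moved more than 20 mm (distance of any of screw_jar, tape_roll, screwdriver from where it was at the start of the episode above 0.02 m).
It also fails if it takes over 64 s, if anything falls off the work surface, if the arm or the gripper's body presses on something with over 40 N, if the wrist force passes 120 N, or if a joint passes its speed limit or range.

## Working session

There is one attempt and no reset: what is moved stays moved. The work goes in short steps, Python scripts to look and compute and a tool call to move; the robot and the scene stay as the last step left them, time stands still between calls to the robot, and variables do not carry over. Pictures are saved under pics/ and viewed, at most 10 in all, crops included, and the job is handed in when it is done.

Besides the shell and the picture viewer there is one more tool, called after "Request:" in YAML: its name, and indented under it one key for each argument. play_rows: Moves the arm, as the interface text tells. Its arguments: {"type":"object","properties":{"commands":{"type":"array","items":{"type":"array","items":{"type":"number"}}},"hand":{"type":"number"}},"required":["commands"]}

```bash
mkdir -p pics
python3 - <<'E'
from plant import manip, imaging
import cv2,pickle
print(manip.state())
fr={}
for n in("scene","side","wrist"):
    f=imaging.grab_frame(n); fr[n]=f
    cv2.imwrite(f"pics/{n}0.png",f["image"][:,:,::-1])
    print(n,{k:v for k,v in f.items() if k!="image"})
pickle.dump(fr,open("f0.pkl","wb"))
E
```

```text
{'time': 0.0, 'joint_pos': array([ 1.10799116e+00,  5.33619388e-02,  1.61427456e+00,  2.29262016e-06,
        1.47598396e+00, -1.18999867e-01]), 'joint_vel': array([-0.00057323,  0.00094682,  0.00033316, -0.00027783,  0.00071133,
        0.00068311]), 'joint_efforts': array([ 1.32276517e-03, -3.93674719e+01, -3.70180893e+01,  3.58152317e-05,
        6.83415463e-03,  2.20759091e-06]), 'tool_pos': array([0.21040735, 0.58790015, 0.24407144]), 'tool_rot': array([-2.91896981e-04,  1.71057285e-01,  9.85260563e-01, -9.70974718e-04]), 'contact_force': array([-0.33868474, -0.56848905,  0.04652359]), 'ft_torque': array([-0.05052123, -0.03168076, -0.02415657]), 'grasp_force': 0.0, 'gripper_width': 1.002328809956596}
scene {'fx': 439.7322143843501, 'fy': 439.7322143843501, 'cx': 319.95675853643843, 'cy': 241.52069260461013, 'R': array([[ 0.0313298 ,  0.99949716,  0.0048853 ],
       [ 0.58169747, -0.01425852, -0.81328024],
       [-0.81280164,  0.02832167, -0.58185169]]), 't': array([ 0.06248147, -0.23496065,  1.28258733])}
side {'fx': 505.6196154684103, 'fy': 505.6196154684103, 'cx': 315.4862441085187, 'cy': 240.35309223981642, 'R': array([[-0.75011371,  0.66126379, -0.00772173],
       [ 0.56713718,  0.63724674, -0.5217969 ],
       [-0.34012475, -0.39578629, -0.8530348 ]]), 't': array([ 0.41895036, -0.20222323,  1.17795504])}
wrist {'fx': 341.5064439267119, 'fy': 341.5064439267119, 'cx': 316.564152339332, 'cy': 242.31617919548162, 'mount': array([[ 1.84318839e-04, -9.65202637e-01, -2.61503032e-01,
         6.68002078e-02],
       [ 9.99998430e-01,  6.38711447e-04, -1.65262873e-03,
        -6.39967509e-04],
       [ 1.76214659e-03, -2.61502317e-01,  9.65201240e-01,
        -1.28134710e-01],
       [ 0.00000000e+00,  0.00000000e+00,  0.00000000e+00,
         1.00000000e+00]])}
```

View pics/scene0.png

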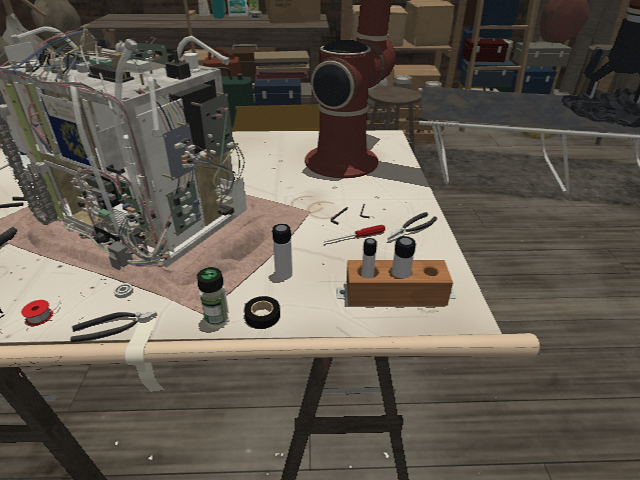

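View pics/side0.png

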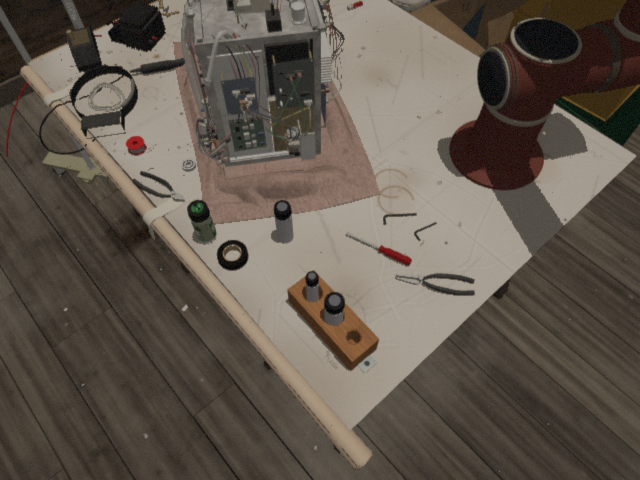

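The scene view shows the slim tube's cap top at (370,242), in the block's left (-y) hole, the wide tube's at (405,242) in the middle hole and the free narrow hole at (431,271). The bench tube's cap is at (282,228). In the side view those points are slim (312,276), wide (335,299), hole (354,337) and bench (283,206). The jar, tape and screwdriver are clear of the tubes.

```bash
cat > h.py <<'E'
import numpy as np
from scipy.spatial.transform import Rotation as Ro
def ray(f,uv,z,pose=None):
    d=np.array([(uv[0]-f["cx"])/f["fx"],(uv[1]-f["cy"])/f["fy"],1.])
    if pose is None: c=-f["R"].T@f["t"]; d=f["R"].T@d
    else:
        p,q=pose; R=Ro.from_quat(np.roll(q,-1)).as_matrix(); M=f["mount"]
        c=R@M[:3,3]+p; d=R@M[:3,:3]@d
    return c+d*(z-c[2])/d[2]
def proj(f,X,pose=None):
    if pose is None: c=f["R"]@X+f["t"]
    else:
        p,q=pose; R=Ro.from_quat(np.roll(q,-1)).as_matrix(); M=f["mount"]
        c=M[:3,:3].T@(R.T@(X-p)-M[:3,3])
    return np.array([f["fx"]*c[0]/c[2]+f["cx"],f["fy"]*c[1]/c[2]+f["cy"]])
def pose(s): return s["tool_pos"],s["tool_rot"]
E
python3 - <<'E'
import pickle; from h import *
F=pickle.load(open("f0.pkl","rb"))
for n,z,a,b in(("slim",.12,(370,241),(312,275)),("wide",.12,(405,241),(335,298)),("hole0",.055,(431,271),(354,337)),("bench",.11,(282,228),(283,205)),("jar",.105,(209,272),(198,206)),("driverL",.01,(325,243),(348,234)),("driverR",.01,(384,229),(410,262))):
    print(n,ray(F["scene"],a,z).round(3),ray(F["side"],b,z).round(3))
R=Ro.from_quat(np.roll([-2.9e-4,.171057,.98526,-9.7e-4],-1)).as_matrix();print(R.round(3))
E
```

```text
slim [0.57  0.004 0.12 ] [0.569 0.004 0.12 ]
wide [0.572 0.064 0.12 ] [0.569 0.063 0.12 ]
hole0 [0.574 0.118 0.055] [0.573 0.119 0.055]
bench [ 0.512 -0.148  0.11 ] [ 0.508 -0.151  0.11 ]
jar [ 0.628 -0.26   0.105] [ 0.63  -0.261  0.105]
driverL [ 0.422 -0.065  0.01 ] [ 0.413 -0.063  0.01 ]
driverR [0.372 0.068 0.01 ] [0.365 0.069 0.01 ]
[[-0.941  0.337 -0.001]
 [ 0.337  0.941 -0.002]
 [ 0.    -0.002 -1.   ]]
```

View pics/wrist0.png

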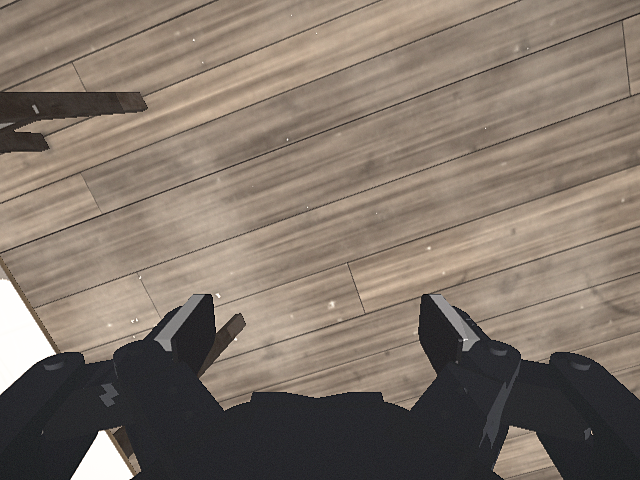

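Request:
play_rows:
  commands:
    - [0, 0, -5.6, 0, 0, 7]
    - [0, 0, -5.6, 0, 0, 7]
    - [0, 0, -5.6, 0, 0, 7]
    - [0, 0, -5.6, 0, 0, 7]
    - [0, 0, -5.6, 0, 0, 7]

```text
time: 0.57
tool_pos: [0.2106, 0.5882, 0.273]
tool_rot: [0.0, 0.462, 0.887, -0.0]
contact_force: [-0.2, -0.2, -0.5]
gripper_width: 1.003
grasp_force: 0.0
```

Request:
play_rows:
  commands:
    - [0, 0, -5.6, 0, 0, 7]
    - [0, 0, -5.6, 0, 0, 7]
    - [0, 0, -5.6, 0, 0, 7]
    - [0, 0, -5.6, 0, 0, 7]
    - [0, 0, -5.6, 0, 0, 7]

```text
time: 0.98
tool_pos: [0.2105, 0.5882, 0.301]
tool_rot: [0.0, 0.707, 0.707, -0.0]
contact_force: [-0.4, -0.2, -0.6]
gripper_width: 0.999
grasp_force: 0.0
```

Request:
play_rows:
  commands:
    - [-31, 18, 0, 0, 0, 0]
    - [-31, 18, 0, 0, 0, 0]
    - [-31, 18, 0, 0, 0, 0]
    - [-31, 18, 0, 0, 0, 0]
    - [-31, 18, 0, 0, 0, 0]

```text
time: 1.4
tool_pos: [0.3018, 0.4323, 0.3008]
tool_rot: [0.0, 0.705, 0.709, -0.0]
contact_force: [0.2, -0.5, 0.7]
gripper_width: 0.997
grasp_force: 0.0
```

Request:
play_rows:
  commands:
    - [-31, 18, 0, 0, 0, 0]
    - [-31, 18, 0, 0, 0, 0]
    - [-31, 18, 0, 0, 0, 0]
    - [-31, 18, 0, 0, 0, 0]
    - [-31, 18, 0, 0, 0, 0]

```text
time: 1.82
tool_pos: [0.3926, 0.2777, 0.3011]
tool_rot: [0.0, 0.705, 0.709, -0.0]
contact_force: [1.0, -0.0, 0.2]
gripper_width: 1.002
grasp_force: 0.0
```

Request:
play_rows:
  commands:
    - [-31, 18, 0, 0, 0, 0]
    - [-31, 18, 0, 0, 0, 0]
    - [-31, 18, 0, 0, 0, 0]
    - [-31, 18, 0, 0, 0, 0]
    - [-31, 18, 0, 0, 0, 0]

```text
time: 2.23
tool_pos: [0.4835, 0.1231, 0.3011]
tool_rot: [-0.0, 0.705, 0.709, 0.0]
contact_force: [0.6, 0.2, 0.1]
gripper_width: 0.996
grasp_force: 0.0
```

Request:
play_rows:
  commands:
    - [-31, 18, 0, 0, 0, 0]
    - [-31, 18, 0, 0, 0, 0]
    - [-31, 18, 0, 0, 0, 0]
    - [-31, 18, 0, 0, 0, 0]
    - [-31, 18, 0, 0, 0, 0]

```text
time: 2.65
tool_pos: [0.5744, -0.0314, 0.3009]
tool_rot: [-0.0, 0.705, 0.709, -0.0]
contact_force: [0.1, 0.5, 0.2]
gripper_width: 1.002
grasp_force: 0.0
```

Request:
play_rows:
  commands:
    - [0, 0, 0, 0, 0, 0]
    - [0, 0, 0, 0, 0, 0]

```text
time: 2.82
tool_pos: [0.5741, -0.0311, 0.3004]
tool_rot: [-0.001, 0.706, 0.708, -0.0]
contact_force: [-0.7, 0.7, -0.1]
gripper_width: 0.997
grasp_force: 0.0
```

Run:
```python
from plant import manip, imaging
import cv2,pickle
s=manip.state(); f=imaging.grab_frame("wrist"); print(s["tool_pos"],s["tool_rot"])
pickle.dump((s,f),open("w1.pkl","wb")); cv2.imwrite("pics/w1.png",f["image"][:,:,::-1])
```

```text
[ 0.57411484 -0.03113594  0.30039359] [-8.51412927e-04  7.06246417e-01  7.07965471e-01 -4.06013864e-04]
```

View pics/w1.png

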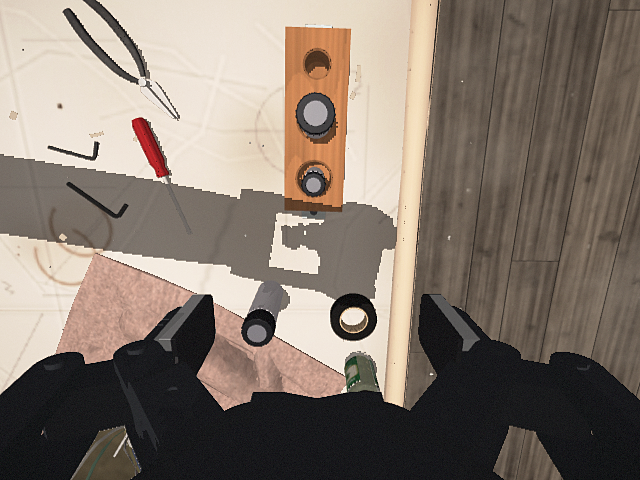

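The wrist view shows the block's top face from about (285,27) to (350,211) and the narrow hole at (317,64). The cap centres are at wide (316,113), slim (313,184) and bench (258,332).

```bash
cat > blk.py <<'E'
import cv2,pickle; from h import *
s,f=pickle.load(open("w1.pkl","rb")); im=f["image"]; P=pose(s)
hsv=cv2.cvtColor(im,cv2.COLOR_RGB2HSV)
m=cv2.inRange(hsv,(5,90,50),(20,255,255)); m[:,:270]=0; m[:,365:]=0; m[225:]=0
m=cv2.morphologyEx(m,cv2.MORPH_OPEN,np.ones((3,3)))
c=max(cv2.findContours(m,cv2.RETR_EXTERNAL,cv2.CHAIN_APPROX_NONE)[0],key=cv2.contourArea)[:,0]
W=np.array([ray(f,p,.055,P)[:2] for p in c])
r=cv2.minAreaRect((W*1e3).astype(np.float32)); print("block rect mm",r)
def disk(x,y,z,name,w=16):
    g=cv2.cvtColor(im,cv2.COLOR_RGB2GRAY)[y-w:y+w,x-w:x+w]
    _,b=cv2.threshold(g,0,255,cv2.THRESH_OTSU); n,l,st,ce=cv2.connectedComponentsWithStats(b)
    k=l[w,w]; e=ce[k]+[x-w,y-w]; d=2*np.sqrt(st[k,4]/np.pi)
    dist=abs(ray(f,e,z,P)[0]-ray(f,e+[1,0],z,P)[0])
    print(name,e.round(1),"diam mm",round(d*dist*1e3,1),ray(f,e,z,P).round(4))
disk(316,113,.12,"wide");disk(313,184,.12,"slim",11);disk(258,332,.11,"bench",14)
hm=cv2.bitwise_not(m)[45:85,298:336]; n,l,st,ce=cv2.connectedComponentsWithStats(hm); k=l[19,19]
e=ce[k]+[298,45]; print("hole0",e,ray(f,e,.055,P).round(4),st[k])
E
python3 blk.py
```

```text
block rect mm ((571.4388427734375, 58.798370361328125), (179.50465393066406, 63.73078155517578), 88.75825500488281)
wide [315.1 112.9] diam mm 20.9 [0.5713 0.0644 0.12  ]
slim [313.  184.5] diam mm 13.2 [0.5694 0.0041 0.12  ]
bench [256.3 333. ] diam mm 19.1 [ 0.5101 -0.1504  0.11  ]
hole0 [316.5  64.5] [0.5721 0.1158 0.055 ] [   0    0   38   40 1520]
```

Request:
play_rows:
  commands:
    - [12, -1.5, 0, 0, 0, 1.4]
    - [12, -1.5, 15, 0, 0, 0]
    - [11, -1.5, 25, 0, 0, 0]
    - [0, 0, 35, 0, 0, 0]
    - [0, 0, 35, 0, 0, 0]

```text
time: 3.28
tool_pos: [0.5694, 0.0078, 0.1904]
tool_rot: [0.001, 0.712, 0.702, 0.001]
contact_force: [0.2, -1.5, -0.9]
gripper_width: 1.0
grasp_force: 0.0
```

Request:
play_rows:
  commands:
    - [0, 0, 30, 0, 0, 0]
    - [0, 0, 20, 0, 0, 0]
    - [0, 0, 0, 0, 0, 0]

```text
time: 3.53
tool_pos: [0.5648, 0.0077, 0.1341]
tool_rot: [-0.005, 0.713, 0.701, -0.004]
contact_force: [-1.0, 0.6, -1.8]
gripper_width: 0.999
grasp_force: 0.0
```

Request:
play_rows:
  commands:
    - [0, 0, 0, 0, 0, 0]
    - [0, 0, 0, 0, 0, 0]

```text
time: 3.7
tool_pos: [0.5703, 0.0062, 0.1427]
tool_rot: [0.001, 0.713, 0.701, 0.001]
contact_force: [0.6, 0.4, 1.2]
gripper_width: 0.998
grasp_force: 0.0
```

Run:
```python
from plant import manip, imaging
import cv2,pickle
s=manip.state(); f=imaging.grab_frame("wrist"); print(s["tool_pos"],s["tool_rot"],s["contact_force"])
pickle.dump((s,f),open("w2.pkl","wb")); cv2.imwrite("pics/w2.png",f["image"][:,:,::-1])
s=manip.state();print(s["tool_pos"],s["tool_rot"])
```

```text
[0.57031862 0.00622115 0.14270238] [0.00079714 0.71331523 0.70084251 0.00072284] [0.56195503 0.36243988 1.22009436]
[0.57093605 0.00587581 0.14356598] [0.00146702 0.71345889 0.70069451 0.00120543]
```

View pics/w2.png

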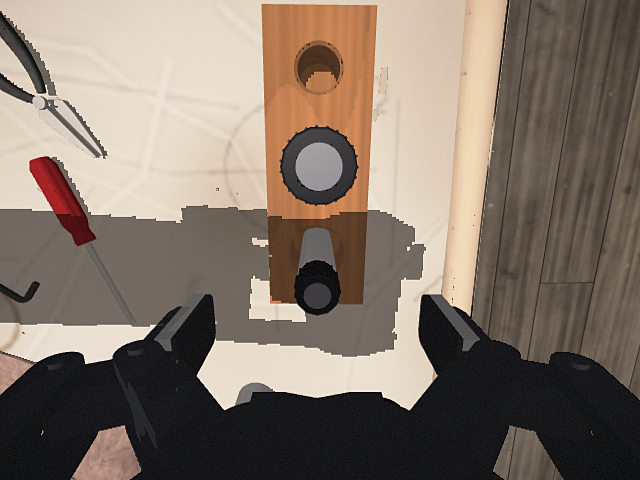

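The closer view puts the slim cap at (318,293) between the open fingers, the wide cap at (319,166) and the hole at (319,68). The fingers clear everything.

Run:
```python
import pickle,cv2; from h import *
s,f=pickle.load(open("w2.pkl","rb")); im=f["image"];P=pose(s)
g=cv2.cvtColor(im,cv2.COLOR_RGB2GRAY)
for n,x,y,w,z in(("slim",318,294,22,.12),("wide",319,166,40,.12)):
    _,b=cv2.threshold(g[y-w:y+w,x-w:x+w],0,255,cv2.THRESH_OTSU); k,l,st,ce=cv2.connectedComponentsWithStats(b)
    i=l[w,w]; e=ce[i]+[x-w,y-w]; print(n,e,st[i],ray(f,e,z,P).round(4))
m=cv2.inRange(cv2.cvtColor(im,cv2.COLOR_RGB2HSV),(5,90,30),(20,255,255)); m[:,:250]=0;m[:,390:]=0;m[200:]=0
# block edges -> axis x at each row
L=[];Rr=[]
for v in range(110,200,5):
    u=np.where(m[v])[0]; a=ray(f,(u[0],v),.055,P);b=ray(f,(u[-1]+1,v),.055,P); L.append((a+b)/2); Rr.append(b[0]-a[0])
L=np.array(L); p=np.polyfit(L[:,1],L[:,0],1); print("axis x at y=.117,.064,.004",np.polyval(p,[.117,.064,.004]).round(4),"slope",p[0],"width",np.mean(Rr))
from plant import manip
print(manip.state()["tool_pos"])
```

```text
slim [317.51102088 291.3863109 ] [   0    0   44   44 1724] [0.5699 0.0066 0.12  ]
wide [318.55766017 166.16824513] [  16   16   48   49 1795] [0.5713 0.0649 0.12  ]
axis x at y=.117,.064,.004 [0.5727 0.5713 0.5698] slope 0.02646775959208285 width 0.06373130204552707
[0.57093605 0.00587581 0.14356598]
```

Request:
play_rows:
  commands:
    - [-1, -0.5, 10, 0, 0, 0]
    - [-1, 0, 12, 0, 0, 0]
    - [0, 0, 12, 0, 0, 0]
    - [0, 0, 12, 0, 0, 0]
    - [0, 0, 7, 0, 0, 0]

```text
time: 4.17
tool_pos: [0.5678, 0.0034, 0.0855]
tool_rot: [-0.001, 0.714, 0.7, -0.001]
contact_force: [-0.8, 0.3, 0.8]
gripper_width: 0.999
grasp_force: 0.0
```

Request:
play_rows:
  commands:
    - [0, 0, 0, 0, 0, 0]
    - [0, 0, 0, 0, 0, 0]
    - [0, 0, 0, 0, 0, 0]
    - [0, 0, 0, 0, 0, 0]

```text
time: 4.5
tool_pos: [0.5699, 0.0033, 0.0891]
tool_rot: [0.001, 0.714, 0.7, 0.0]
contact_force: [0.2, 1.1, 0.7]
gripper_width: 1.0
grasp_force: 0.0
```

Well placed; closing on the slim tube.

Request:
play_rows:
  commands:
    - [0, 0, 0, 0, 0, 0]
    - [0, 0, 0, 0, 0, 0]
    - [0, 0, 0, 0, 0, 0]
    - [0, 0, 0, 0, 0, 0]
    - [0, 0, 0, 0, 0, 0]
  hand: 10

```text
time: 4.92
tool_pos: [0.5693, 0.0034, 0.0884]
tool_rot: [0.0, 0.714, 0.7, 0.0]
contact_force: [-0.0, -0.1, 0.7]
gripper_width: 0.3
grasp_force: 0.0
```

Request:
play_rows:
  commands:
    - [0, 0, 0, 0, 0, 0]
    - [0, 0, 0, 0, 0, 0]
    - [0, 0, 0, 0, 0, 0]

```text
time: 5.17
tool_pos: [0.5694, 0.0034, 0.0886]
tool_rot: [0.0, 0.714, 0.7, 0.0]
contact_force: [0.4, -1.2, 2.1]
gripper_width: 0.243
grasp_force: 58.7
```

Request:
play_rows:
  commands:
    - [0, 0, -4, 0, 0, 0]
    - [0, 0, -8, 0, 0, 0]
    - [0, 0, -8, 0, 0, 0]
    - [0, 0, -8, 0, 0, 0]
    - [0, 0, -8, 0, 0, 0]

```text
time: 5.58
tool_pos: [0.5695, 0.0033, 0.1256]
tool_rot: [0.0, 0.714, 0.7, 0.0]
contact_force: [1.1, -0.0, -1.1]
gripper_width: 0.236
grasp_force: 58.6
```

Request:
play_rows:
  commands:
    - [0, 0, -8, 0, 0, 0]
    - [0, 0, -8, 0, 0, 0]
    - [0, 0, -8, 0, 0, 0]
    - [0, 0, -6, 0, 0, 0]
    - [0, 0, -2, 0, 0, 0]

```text
time: 6.0
tool_pos: [0.57, 0.0033, 0.158]
tool_rot: [0.001, 0.714, 0.7, 0.001]
contact_force: [0.1, 0.3, -0.2]
gripper_width: 0.244
grasp_force: 58.6
```

Request:
play_rows:
  commands:
    - [0, 0, 0, 0, 0, 0]
    - [0, 0, 0, 0, 0, 0]
    - [0, 0, 0, 0, 0, 0]

```text
time: 6.25
tool_pos: [0.5688, 0.0034, 0.1556]
tool_rot: [-0.0, 0.714, 0.7, -0.0]
contact_force: [-0.3, 0.3, -0.5]
gripper_width: 0.242
grasp_force: 58.6
```

Run:
```python
from plant import manip, imaging
import cv2,pickle,numpy as np
s=manip.state(); F={n:imaging.grab_frame(n) for n in("wrist","scene","side")}; print(s["tool_pos"],s["tool_rot"],s["contact_force"])
pickle.dump((s,F),open("w3.pkl","wb"))
w=F["wrist"]["image"][40:440,120:520]
a=cv2.resize(F["scene"]["image"][190:320,320:480],None,fx=2.4,fy=2.4,interpolation=cv2.INTER_CUBIC)[:280]
b=cv2.resize(F["side"]["image"][225:375,270:430],None,fx=2.4,fy=2.4,interpolation=cv2.INTER_CUBIC)[:320]
o=np.zeros((600,784,3),np.uint8); o[:400,:400]=w; o[:280,400:784]=a; o[280:600,400:784]=b
cv2.imwrite("pics/m3.png",o[:,:,::-1])
```

```text
[0.56884094 0.00340172 0.15562844] [-4.62489417e-04  7.13853474e-01  7.00294839e-01 -3.77056304e-04] [-0.27500931  0.2604974  -0.46405954]
```

View pics/m3.png

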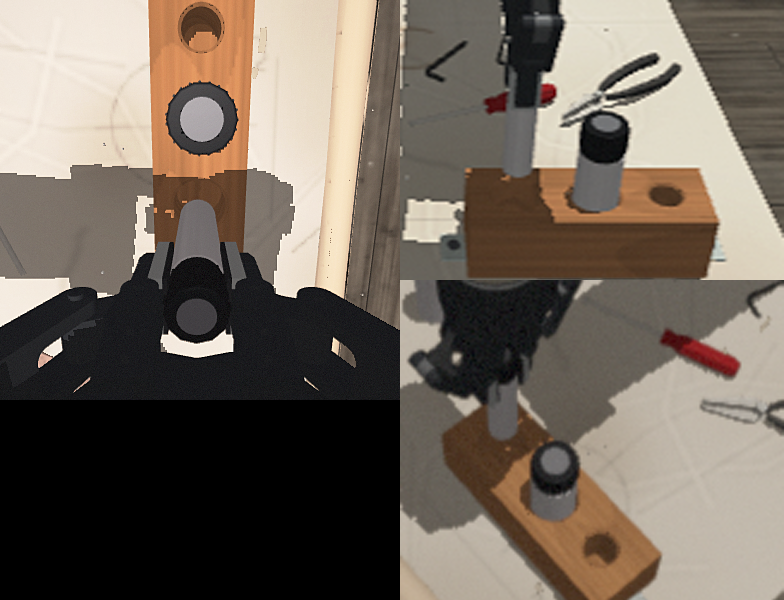

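The picture shows the slim tube held upright and clear of the hole. The wrist cap centre is at about (316,357) and the foot's far rim at about (318,239). The wide tube has not moved.

Run:
```python
import pickle,cv2; from h import *
s,F=pickle.load(open("w3.pkl","rb")); f=F["wrist"]; im=f["image"];P=pose(s); dz=P[0][2]-.0886
g=cv2.cvtColor(im,cv2.COLOR_RGB2GRAY).astype(int)
x,y,w=316,357,26
sub=g[y-w:y+w,x-w:x+w].astype(np.uint8); m=cv2.inRange(sub,55,255); k,l,st,ce=cv2.connectedComponentsWithStats(m); i=l[w,w]; e=ce[i]+[x-w,y-w]
print("cap",e,st[i],ray(f,e,.12+dz,P).round(4),"tcp",P[0].round(4))
print("col 318 rows", [(v,g[v,318]) for v in range(228,256,2)])
for v in(244,250,256,264): print(v,[(u,g[v,u]) for u in range(296,340,2)])
for uv in((318,238),(318,240)): print("foot far rim",ray(f,uv,.01+dz,P).round(4))
```

```text
cap [316.2408056  356.40105079] [   6    8   41   36 1142] [0.5679 0.0046 0.187 ] tcp [0.5688 0.0034 0.1556]
col 318 rows [(228, np.int64(65)), (230, np.int64(68)), (232, np.int64(70)), (234, np.int64(69)), (236, np.int64(70)), (238, np.int64(68)), (240, np.int64(111)), (242, np.int64(107)), (244, np.int64(108)), (246, np.int64(108)), (248, np.int64(109)), (250, np.int64(107)), (252, np.int64(109)), (254, np.int64(108))]
244 [(296, np.int64(60)), (298, np.int64(65)), (300, np.int64(62)), (302, np.int64(66)), (304, np.int64(65)), (306, np.int64(112)), (308, np.int64(110)), (310, np.int64(112)), (312, np.int64(112)), (314, np.int64(110)), (316, np.int64(108)), (318, np.int64(108)), (320, np.int64(107)), (322, np.int64(108)), (324, np.int64(108)), (326, np.int64(107)), (328, np.int64(112)), (330, np.int64(82)), (332, np.int64(77)), (334, np.int64(73)), (336, np.int64(70)), (338, np.int64(65))]
250 [(296, np.int64(67)), (298, np.int64(67)), (300, np.int64(50)), (302, np.int64(111)), (304, np.int64(107)), (306, np.int64(112)), (308, np.int64(109)), (310, np.int64(111)), (312, np.int64(111
[... 629 characters left out ...]
int64(106)), (328, np.int64(109)), (330, np.int64(109)), (332, np.int64(105)), (334, np.int64(112)), (336, np.int64(60)), (338, np.int64(69))]
264 [(296, np.int64(73)), (298, np.int64(88)), (300, np.int64(111)), (302, np.int64(109)), (304, np.int64(113)), (306, np.int64(113)), (308, np.int64(112)), (310, np.int64(110)), (312, np.int64(111)), (314, np.int64(111)), (316, np.int64(110)), (318, np.int64(110)), (320, np.int64(111)), (322, np.int64(108)), (324, np.int64(108)), (326, np.int64(110)), (328, np.int64(111)), (330, np.int64(109)), (332, np.int64(109)), (334, np.int64(108)), (336, np.int64(104)), (338, np.int64(70))]
foot far rim [0.5689 0.0155 0.077 ]
foot far rim [0.5689 0.0142 0.077 ]
```

Request:
play_rows:
  commands:
    - [0, 0, -6, 0, 0, 0]
    - [0, 0, -14, 0, 0, 0]
    - [0, 0, -17, 0, 0, 0]
    - [0, 0, -15, 0, 0, 0]
    - [0, 0, -8, 0, 0, 0]

```text
time: 6.82
tool_pos: [0.5706, 0.0032, 0.2202]
tool_rot: [0.002, 0.714, 0.7, 0.001]
contact_force: [-0.0, -0.6, 0.1]
gripper_width: 0.239
grasp_force: 58.6
```

Request:
play_rows:
  commands:
    - [5, 0, 0, 0, 0, 0]
    - [12, 0.3, 0, 0, 0, 0]
    - [15, 0.3, 0, 0, 0, 0]
    - [16, 0.3, 0, 0, 0, 0]
    - [16, 0.3, 0, 0, 0, 0]

```text
time: 7.23
tool_pos: [0.5708, 0.0689, 0.2148]
tool_rot: [-0.001, 0.714, 0.7, -0.001]
contact_force: [-0.5, 0.5, 0.3]
gripper_width: 0.24
grasp_force: 58.6
```

Request:
play_rows:
  commands:
    - [16, 0.3, 0, 0, 0, 0]
    - [14, 0.2, 0, 0, 0, 0]
    - [10, 0, 0, 0, 0, 0]
    - [6, 0, 0, 0, 0, 0]
    - [2.4, 0, 0, 0, 0, 0]

```text
time: 7.65
tool_pos: [0.5728, 0.1168, 0.2158]
tool_rot: [-0.0, 0.713, 0.701, -0.0]
contact_force: [0.3, -0.2, -0.6]
gripper_width: 0.243
grasp_force: 58.6
```

Request:
play_rows:
  commands:
    - [0, 0, 5, 0, 0, 0]
    - [0, 0, 14, 0, 0, 0]
    - [0, 0, 17, 0, 0, 0]
    - [0, 0, 15, 0, 0, 0]
    - [0, 0, 9, 0, 0, 0]

```text
time: 8.07
tool_pos: [0.5716, 0.1148, 0.1529]
tool_rot: [-0.001, 0.714, 0.7, -0.002]
contact_force: [-0.3, 0.0, -0.3]
gripper_width: 0.235
grasp_force: 58.6
```

Request:
play_rows:
  commands:
    - [0, 0, 4, 0, 0, 0]
    - [0, 0, 0, 0, 0, 0]
    - [0, 0, 0, 0, 0, 0]
    - [0, 0, 0, 0, 0, 0]
    - [0, 0, 0, 0, 0, 0]

```text
time: 8.48
tool_pos: [0.5739, 0.1157, 0.1535]
tool_rot: [0.001, 0.714, 0.7, 0.001]
contact_force: [0.4, 0.5, -0.7]
gripper_width: 0.243
grasp_force: 58.6
```

Run:
```python
from plant import manip, imaging
import cv2,pickle,numpy as np
from h import *
s=manip.state(); F={n:imaging.grab_frame(n) for n in("wrist","scene","side")}
pickle.dump((s,F),open("w4.pkl","wb"))
T=s["tool_pos"]; R=Ro.from_quat(np.roll(s["tool_rot"],-1)).as_matrix()
print(T,R.round(4),s["contact_force"],"err to (.5727,.1158) in tool mm",(R.T@(np.array([.5727,.1158,T[2]])-T)*1e3).round(2))
cv2.imwrite("pics/m4.png",F["wrist"]["image"][100:400,120:520,::-1])
```

```text
[0.57385226 0.1157072  0.15354711] [[ 1.920e-02  9.998e-01  2.100e-03]
 [ 9.998e-01 -1.920e-02  1.000e-04]
 [ 2.000e-04  2.100e-03 -1.000e+00]] [ 0.40751984  0.54022767 -0.70442889] err to (.5727,.1158) in tool mm [ 0.07 -1.15 -0.  ]
```

View pics/m4.png

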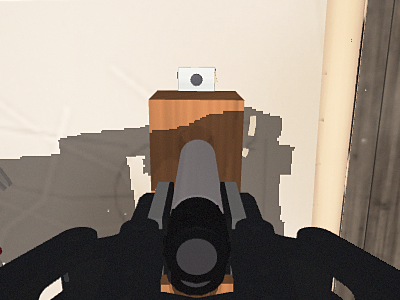

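The tube hangs upright over the far end of the block, centred on it. I'll let the residual swing settle, then lower slowly.

Request:
play_rows:
  commands:
    - [0, 0, 0, 0, 0, 0]
    - [0, 0, 0, 0, 0, 0]
    - [0, 0, 0, 0, 0, 0]

```text
time: 8.88
tool_pos: [0.5731, 0.1158, 0.1524]
tool_rot: [0.0, 0.714, 0.7, 0.0]
contact_force: [-0.2, -0.0, -0.9]
gripper_width: 0.241
grasp_force: 58.6
```

Request:
play_rows:
  commands:
    - [0, 0, 0, 0, 0, 0]

```text
time: 8.97
tool_pos: [0.5731, 0.1157, 0.1523]
tool_rot: [0.0, 0.714, 0.7, -0.0]
contact_force: [-0.2, 0.0, -1.1]
gripper_width: 0.243
grasp_force: 58.6
```

Request:
play_rows:
  commands:
    - [0, 0, 0, 0, 0, 0]

```text
time: 9.05
tool_pos: [0.5731, 0.1157, 0.1523]
tool_rot: [-0.0, 0.714, 0.7, -0.0]
contact_force: [0.1, 0.1, -0.8]
gripper_width: 0.244
grasp_force: 58.6
```

Request:
play_rows:
  commands:
    - [0, 0, 0, 0, 0, 0]

```text
time: 9.13
tool_pos: [0.5731, 0.1157, 0.1523]
tool_rot: [-0.0, 0.714, 0.7, -0.0]
contact_force: [-0.4, -0.3, 0.0]
gripper_width: 0.243
grasp_force: 58.6
```

Run:
```python
from plant import manip, imaging
import pickle,cv2
from h import *
s=manip.state(); f=imaging.grab_frame("wrist"); P=pose(s); im=f["image"]; g=cv2.cvtColor(im,cv2.COLOR_RGB2GRAY).astype(int)
zf=.01+P[0][2]-.0886
hsv=cv2.cvtColor(im,cv2.COLOR_RGB2HSV); m=cv2.inRange(hsv,(5,90,20),(22,255,255))
for v in range(205,222,4):
    u=np.where(m[v,250:400])[0]+250; print(v,"block mid",((ray(f,(u[0],v),.055,P)+ray(f,(u[-1]+1,v),.055,P))/2).round(4), "w",u[0],u[-1])
sat=hsv[:,:,1]
for v in(250,256,262,268):
    u=np.where((sat[v,290:350]<60)&(g[v,290:350]>70))[0]+290; print(v,u.min(),u.max(),ray(f,((u.min()+u.max()+1)/2,v),zf+.01,P).round(4))
c=[v for v in range(225,260) if sat[v,320]<60 and g[v,320]>70][0]; print("foot rim",c,ray(f,(320,c),zf,P).round(4)); print("tcp",P)
```

```text
205 block mid [0.5736 0.1456 0.055 ] w 270 365
209 block mid [0.5735 0.143  0.055 ] w 270 365
213 block mid [0.5735 0.1403 0.055 ] w 270 365
217 block mid [0.5734 0.1375 0.055 ] w 270 365
221 block mid [0.5731 0.1348 0.055 ] w 270 364
250 301 333 [0.5728 0.123  0.0837]
256 300 334 [0.5727 0.1192 0.0837]
262 299 335 [0.5727 0.1154 0.0837]
268 298 336 [0.5726 0.1115 0.0837]
foot rim 240 [0.5745 0.1265 0.0737]
tcp (array([0.57307429, 0.11570626, 0.15225145]), array([-2.08379286e-05,  7.13850937e-01,  7.00297677e-01, -5.55864981e-05]))
```

Request:
play_rows:
  commands:
    - [0.4, 0, 3, 0, 0, 0]
    - [0, 0, 5, 0, 0, 0]
    - [0, 0, 5, 0, 0, 0]
    - [0, 0, 3, 0, 0, 0]
    - [0, 0, 2, 0, 0, 0]

```text
time: 9.6
tool_pos: [0.5726, 0.1161, 0.1332]
tool_rot: [-0.001, 0.714, 0.7, -0.001]
contact_force: [-0.0, 0.5, -0.9]
gripper_width: 0.24
grasp_force: 58.6
```

Request:
play_rows:
  commands:
    - [0, 0, 2, 0, 0, 0]
    - [0, 0, 2, 0, 0, 0]
    - [0, 0, 2, 0, 0, 0]
    - [0, 0, 2, 0, 0, 0]
    - [0, 0, 0, 0, 0, 0]

```text
time: 10.02
tool_pos: [0.5729, 0.1161, 0.1258]
tool_rot: [-0.0, 0.714, 0.7, -0.0]
contact_force: [-0.2, -0.5, -0.3]
gripper_width: 0.239
grasp_force: 58.6
```

It is in the hole with no contact; continuing down.

Request:
play_rows:
  commands:
    - [0, 0, 3, 0, 0, 0]
    - [0, 0, 4, 0, 0, 0]
    - [0, 0, 4, 0, 0, 0]
    - [0, 0, 4, 0, 0, 0]
    - [0, 0, 3, 0, 0, 0]

```text
time: 10.43
tool_pos: [0.5728, 0.1161, 0.1075]
tool_rot: [-0.0, 0.714, 0.7, -0.0]
contact_force: [-0.2, 0.1, -1.2]
gripper_width: 0.245
grasp_force: 58.6
```

Request:
play_rows:
  commands:
    - [0, 0, 3, 0, 0, 0]
    - [0, 0, 4, 0, 0, 0]
    - [0, 0, 4, 0, 0, 0]
    - [0, 0, 3, 0, 0, 0]
    - [0, 0, 1, 0, 0, 0]

```text
time: 10.85
tool_pos: [0.5727, 0.1161, 0.0924]
tool_rot: [-0.0, 0.714, 0.7, -0.0]
contact_force: [0.2, 0.5, -0.7]
gripper_width: 0.241
grasp_force: 58.6
```

Request:
play_rows:
  commands:
    - [0, 0, 0, 0, 0, 0]
    - [0, 0, 0, 0, 0, 0]
    - [0, 0, 0, 0, 0, 0]

```text
time: 11.1
tool_pos: [0.5733, 0.1161, 0.0936]
tool_rot: [0.0, 0.714, 0.7, 0.0]
contact_force: [1.0, -0.1, -0.4]
gripper_width: 0.242
grasp_force: 58.6
```

Request:
play_rows:
  commands:
    - [0, 0, 1, 0, 0, 0]
    - [0, 0, 1, 0, 0, 0]
    - [0, 0, 1, 0, 0, 0]
    - [0, 0, 0.7, 0, 0, 0]
    - [0, 0, 0, 0, 0, 0]

```text
time: 11.52
tool_pos: [0.573, 0.1161, 0.0893]
tool_rot: [-0.0, 0.714, 0.7, -0.0]
contact_force: [-1.5, -0.1, -0.5]
gripper_width: 0.238
grasp_force: 58.6
```

Request:
play_rows:
  commands:
    - [0, 0, 0.5, 0, 0, 0]
    - [0, 0, 0.5, 0, 0, 0]
    - [0, 0, 0, 0, 0, 0]

```text
time: 11.77
tool_pos: [0.5732, 0.1161, 0.0886]
tool_rot: [0.0, 0.714, 0.7, 0.0]
contact_force: [0.2, -0.5, -0.4]
gripper_width: 0.241
grasp_force: 58.7
```

Request:
play_rows:
  commands:
    - [0, 0, 0.4, 0, 0, 0]
    - [0, 0, 0.4, 0, 0, 0]
    - [0, 0, 0, 0, 0, 0]

```text
time: 12.02
tool_pos: [0.5733, 0.1162, 0.0886]
tool_rot: [0.0, 0.714, 0.7, 0.0]
contact_force: [-1.7, -0.9, 4.9]
gripper_width: 0.242
grasp_force: 59.0
```

Contact with the floor at 4.9 N, so I'll release and rise.

Request:
play_rows:
  commands:
    - [0, 0, 0, 0, 0, 0]
    - [0, 0, 0, 0, 0, 0]
    - [0, 0, 0, 0, 0, 0]
    - [0, 0, 0, 0, 0, 0]
    - [0, 0, 0, 0, 0, 0]
  hand: 85

```text
time: 12.43
tool_pos: [0.573, 0.1161, 0.0875]
tool_rot: [-0.0, 0.714, 0.7, -0.0]
contact_force: [-0.5, -0.3, -1.0]
gripper_width: 0.933
grasp_force: 0.0
```

Request:
play_rows:
  commands:
    - [0, 0, 0, 0, 0, 0]
    - [0, 0, -4, 0, 0, 0]
    - [0, 0, -10, 0, 0, 0]
    - [0, 0, -15, 0, 0, 0]
    - [0, 0, -20, 0, 0, 0]

```text
time: 12.85
tool_pos: [0.5722, 0.116, 0.1366]
tool_rot: [-0.001, 0.714, 0.7, -0.001]
contact_force: [0.3, -0.3, 0.3]
gripper_width: 0.998
grasp_force: 0.0
```

Request:
play_rows:
  commands:
    - [0, 0, -20, 0, 0, 0]
    - [0, 0, -25, 0, 0, 0]
    - [0, 0, -20, 0, 0, 0]
    - [0, 0, -12, 0, 0, 0]
    - [-10, -2.2, -4, 0, 0, 0]

```text
time: 13.27
tool_pos: [0.5723, 0.107, 0.2217]
tool_rot: [0.002, 0.713, 0.701, 0.002]
contact_force: [0.9, 0.3, 1.7]
gripper_width: 0.995
grasp_force: 0.0
```

Request:
play_rows:
  commands:
    - [-20, -4.3, 0, 0, 0, 0]
    - [-30, -6.5, 0, 0, 0, 0]
    - [-35, -7.6, 0, 0, 0, 0]
    - [-35, -7.6, 0, 0, 0, 0]
    - [-35, -7.6, 0, 0, 0, 0]

```text
time: 13.68
tool_pos: [0.5326, -0.0498, 0.2166]
tool_rot: [-0.001, 0.714, 0.701, -0.001]
contact_force: [1.1, -0.4, 0.2]
gripper_width: 0.991
grasp_force: 0.0
```

Request:
play_rows:
  commands:
    - [-35, -7.6, 0, 0, 0, 0]
    - [-30, -6.5, 0, 0, 0, 0]
    - [-20, -4.3, 0, 0, 0, 0]
    - [-12, -2.6, 0, 0, 0, 0]
    - [-5, -1.1, 0, 0, 0, 0]

```text
time: 14.1
tool_pos: [0.509, -0.1513, 0.2169]
tool_rot: [-0.001, 0.715, 0.699, -0.0]
contact_force: [0.2, -0.4, 0.3]
gripper_width: 0.996
grasp_force: 0.0
```

Request:
play_rows:
  commands:
    - [0, 0, 10, 0, 0, 0]
    - [0, 0, 20, 0, 0, 0]
    - [0, 0, 15, 0, 0, 0]
    - [0, 0, 7, 0, 0, 0]
    - [0, 0, 3, 0, 0, 0]

```text
time: 14.52
tool_pos: [0.5091, -0.1481, 0.1602]
tool_rot: [-0.002, 0.713, 0.701, -0.001]
contact_force: [-0.3, -0.0, 0.3]
gripper_width: 0.993
grasp_force: 0.0
```

Request:
play_rows:
  commands:
    - [0, 0, 0, 0, 0, 0]
    - [0, 0, 0, 0, 0, 0]
    - [0, 0, 0, 0, 0, 0]
    - [0, 0, 0, 0, 0, 0]
    - [0, 0, 0, 0, 0, 0]

```text
time: 14.93
tool_pos: [0.5106, -0.1499, 0.1638]
tool_rot: [0.001, 0.714, 0.7, 0.0]
contact_force: [0.7, -0.5, -0.3]
gripper_width: 0.997
grasp_force: 0.0
```

Run:
```python
from plant import manip, imaging
import cv2,pickle,numpy as np
s=manip.state(); F={n:imaging.grab_frame(n) for n in("wrist","scene","side")}; print(s["tool_pos"],s["tool_rot"])
pickle.dump((s,F),open("w5.pkl","wb"))
w=F["wrist"]["image"][40:440,120:520]
a=cv2.resize(F["scene"]["image"][190:320,320:480],None,fx=2.4,fy=2.4,interpolation=cv2.INTER_CUBIC)[:280]
b=cv2.resize(F["side"]["image"][225:375,270:430],None,fx=2.4,fy=2.4,interpolation=cv2.INTER_CUBIC)[:320]
o=np.zeros((600,784,3),np.uint8); o[:400,:400]=w; o[:280,400:784]=a; o[280:600,400:784]=b
cv2.imwrite("pics/m5.png",o[:,:,::-1])
```

```text
[ 0.51060142 -0.14989107  0.16375854] [7.56575114e-04 7.13828233e-01 7.00320348e-01 3.02270753e-04]
```

View pics/m5.png

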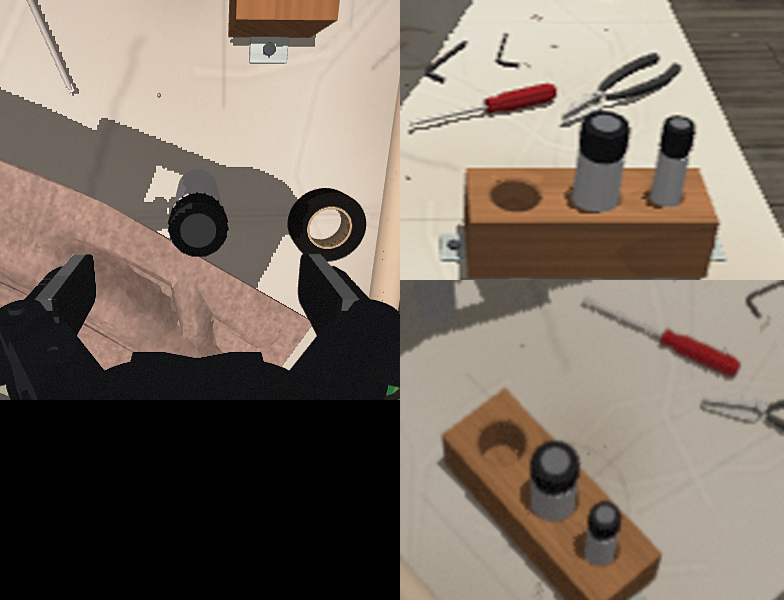

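The slim tube stands in the narrow hole and the end hole is free. In the wrist view the bench tube's cap is at (318,270), with the tape roll low at (447,268), under the fingertip path.

Run:
```python
import pickle,cv2; from h import *
s,F=pickle.load(open("w5.pkl","rb")); f=F["wrist"]; im=f["image"];P=pose(s)
g=cv2.cvtColor(im,cv2.COLOR_RGB2GRAY); x,y,w=318,270,22
m=cv2.inRange(g[y-w:y+w,x-w:x+w],45,255); k,l,st,ce=cv2.connectedComponentsWithStats(m); i=l[w,w]; e=ce[i]+[x-w,y-w]
c=ray(f,e,.11,P); R=Ro.from_quat(np.roll(P[1],-1)).as_matrix()
print(e,st[i],c.round(4),"tape",ray(f,(447,268),.019,P).round(3),"move tool mm",(R.T@(np.array([c[0],c[1],.079])-P[0])*1e3).round(1))
f=F["scene"]; print("slim cap proj expected",proj(f,np.array([.5727,.1168,.12])))
```

```text
[317.70042194 270.22257384] [  4   6  36  34 948] [ 0.5104 -0.1501  0.11  ] tape [ 0.62  -0.183  0.019] move tool mm [-0.2 -0.4 84.8]
slim cap proj expected [435.81055149 240.88707322]
```

Request:
play_rows:
  commands:
    - [0, 0, 10, 0, 0, 0]
    - [0, 0, 20, 0, 0, 0]
    - [0, 0, 20, 0, 0, 0]
    - [0, 0, 15, 0, 0, 0]
    - [0, 0, 10, 0, 0, 0]

```text
time: 15.5
tool_pos: [0.5087, -0.1491, 0.085]
tool_rot: [-0.002, 0.714, 0.7, -0.001]
contact_force: [-0.6, 0.2, -0.3]
gripper_width: 0.997
grasp_force: 0.0
```

Request:
play_rows:
  commands:
    - [0, 0, 6, 0, 0, 0]
    - [0, 0, 3, 0, 0, 0]
    - [0, 0, 0, 0, 0, 0]
    - [0, 0, 0, 0, 0, 0]
    - [0, 0, 0, 0, 0, 0]

```text
time: 15.92
tool_pos: [0.5109, -0.1501, 0.0799]
tool_rot: [0.001, 0.714, 0.7, 0.0]
contact_force: [-0.7, 0.6, 0.6]
gripper_width: 0.998
grasp_force: 0.0
```

Request:
play_rows:
  commands:
    - [0, 0, 0, 0, 0, 0]
    - [0, 0, 0, 0, 0, 0]
    - [0, 0, 0, 0, 0, 0]

```text
time: 16.17
tool_pos: [0.5104, -0.1499, 0.0794]
tool_rot: [0.0, 0.714, 0.7, 0.0]
contact_force: [-0.3, 0.4, -0.3]
gripper_width: 0.997
grasp_force: 0.0
```

Request:
play_rows:
  commands:
    - [0, 0, 0, 0, 0, 0]
    - [0, 0, 0, 0, 0, 0]
    - [0, 0, 0, 0, 0, 0]
    - [0, 0, 0, 0, 0, 0]
    - [0, 0, 0, 0, 0, 0]
  hand: 22

```text
time: 16.58
tool_pos: [0.5103, -0.1498, 0.079]
tool_rot: [0.0, 0.714, 0.7, 0.0]
contact_force: [0.0, 0.2, 0.6]
gripper_width: 0.383
grasp_force: 59.4
```

Request:
play_rows:
  commands:
    - [0, 0, 0, 0, 0, 0]
    - [0, 0, 0, 0, 0, 0]
    - [0, 0, 0, 0, 0, 0]

```text
time: 16.83
tool_pos: [0.5103, -0.1498, 0.079]
tool_rot: [0.0, 0.714, 0.7, 0.0]
contact_force: [1.1, -0.3, 0.9]
gripper_width: 0.384
grasp_force: 59.6
```

Request:
play_rows:
  commands:
    - [0, 0, -5, 0, 0, 0]
    - [0, 0, -15, 0, 0, 0]
    - [0, 0, -20, 0, 0, 0]
    - [0, 0, -20, 0, 0, 0]
    - [0, 0, -15, 0, 0, 0]

```text
time: 17.25
tool_pos: [0.5103, -0.1498, 0.1554]
tool_rot: [0.0, 0.714, 0.7, 0.0]
contact_force: [-0.5, -0.7, -0.7]
gripper_width: 0.379
grasp_force: 59.5
```

Request:
play_rows:
  commands:
    - [0, 0, -10, 0, 0, 0]
    - [6, 2.2, 0, 0, 0, 0]
    - [14, 5.1, 0, 0, 0, 0]
    - [20, 7.4, 0, 0, 0, 0]
    - [22, 8.1, 0, 0, 0, 0]

```text
time: 17.67
tool_pos: [0.5335, -0.0874, 0.1624]
tool_rot: [-0.001, 0.714, 0.7, -0.0]
contact_force: [0.1, 0.5, -1.4]
gripper_width: 0.384
grasp_force: 59.5
```

Request:
play_rows:
  commands:
    - [22, 8.1, 0, 0, 0, 0]
    - [22, 8.1, 0, 0, 0, 0]
    - [20, 7.4, 0, 0, 0, 0]
    - [15, 5.5, 0, 0, 0, 0]
    - [9, 3.3, 0, 0, 0, 0]

```text
time: 18.08
tool_pos: [0.5678, 0.0013, 0.1622]
tool_rot: [-0.001, 0.713, 0.701, -0.001]
contact_force: [-0.7, 0.1, -0.6]
gripper_width: 0.385
grasp_force: 59.5
```

Request:
play_rows:
  commands:
    - [4.9, 1.7, 0, 0, 0, 0]
    - [0, 0, 0, 0, 0, 0]
    - [0, 0, 0, 0, 0, 0]
    - [0, 0, 0, 0, 0, 0]
    - [0, 0, 0, 0, 0, 0]

```text
time: 18.5
tool_pos: [0.5697, 0.0033, 0.1637]
tool_rot: [-0.0, 0.714, 0.7, -0.0]
contact_force: [0.3, -0.4, -1.1]
gripper_width: 0.382
grasp_force: 59.5
```

Request:
play_rows:
  commands:
    - [0, 0, 0, 0, 0, 0]
    - [0, 0, 0, 0, 0, 0]
    - [0, 0, 0, 0, 0, 0]

```text
time: 18.75
tool_pos: [0.5699, 0.0037, 0.1639]
tool_rot: [0.0, 0.714, 0.7, 0.0]
contact_force: [-0.2, 0.5, -0.8]
gripper_width: 0.381
grasp_force: 59.5
```

Run:
```python
from plant import manip, imaging
import cv2,pickle,numpy as np
from h import *
s=manip.state(); F={n:imaging.grab_frame(n) for n in("wrist","scene","side")}
pickle.dump((s,F),open("w6.pkl","wb")); P=pose(s); f=F["wrist"]; im=f["image"]
g=cv2.cvtColor(im,cv2.COLOR_RGB2GRAY).astype(int); sat=cv2.cvtColor(im,cv2.COLOR_RGB2HSV)[:,:,1]
zf=P[0][2]-.079; R=Ro.from_quat(np.roll(P[1],-1)).as_matrix()
print(P[0],"foot z",zf,"err",(R.T@(np.array([.5702,.0040,P[0][2]])-P[0])*1e3).round(2))
print([(v,g[v,318],sat[v,318]) for v in range(200,260,3)])
w=im[40:440,120:520]
a=cv2.resize(F["scene"]["image"][190:320,320:480],None,fx=2.4,fy=2.4,interpolation=cv2.INTER_CUBIC)[:280]
b=cv2.resize(F["side"]["image"][225:375,270:430],None,fx=2.4,fy=2.4,interpolation=cv2.INTER_CUBIC)[:320]
o=np.zeros((600,784,3),np.uint8); o[:400,:400]=w; o[:280,400:784]=a; o[280:600,400:784]=b
cv2.imwrite("pics/m6.png",o[:,:,::-1])
```

```text
[0.56993984 0.00368334 0.16389358] foot z 0.08489357674762966 err [0.32 0.25 0.  ]
[(200, np.int64(154), np.uint8(146)), (203, np.int64(150), np.uint8(151)), (206, np.int64(152), np.uint8(147)), (209, np.int64(150), np.uint8(147)), (212, np.int64(150), np.uint8(146)), (215, np.int64(141), np.uint8(145)), (218, np.int64(68), np.uint8(151)), (221, np.int64(69), np.uint8(143)), (224, np.int64(66), np.uint8(142)), (227, np.int64(65), np.uint8(151)), (230, np.int64(74), np.uint8(153)), (233, np.int64(119), np.uint8(6)), (236, np.int64(114), np.uint8(15)), (239, np.int64(112), np.uint8(11)), (242, np.int64(111), np.uint8(18)), (245, np.int64(113), np.uint8(11)), (248, np.int64(111), np.uint8(15)), (251, np.int64(110), np.uint8(13)), (254, np.int64(112), np.uint8(9)), (257, np.int64(112), np.uint8(9))]
```

View pics/m6.png

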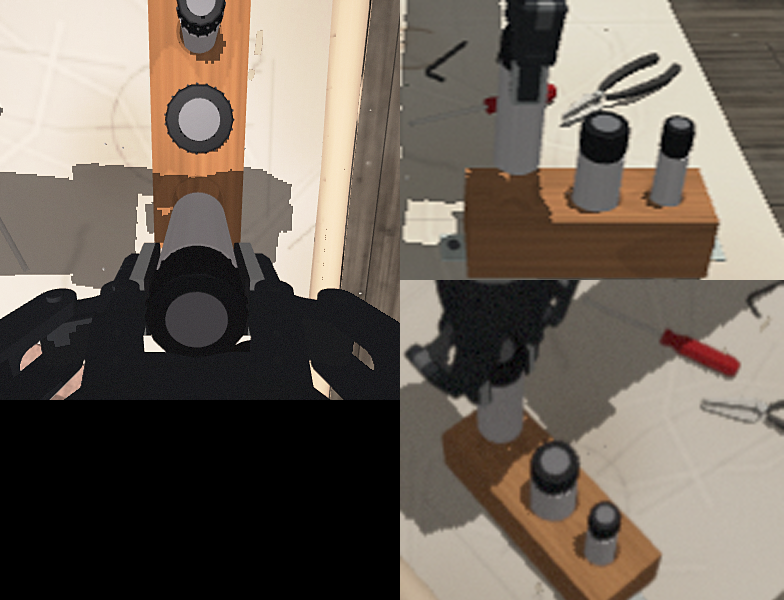

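The wide tube hangs upright over the end hole with its foot rim at about (318,232), and the other two tubes stand unmoved. Lowering now.

Request:
play_rows:
  commands:
    - [0.3, 0.2, 4, 0, 0, 0]
    - [0, 0, 7, 0, 0, 0]
    - [0, 0, 7, 0, 0, 0]
    - [0, 0, 4, 0, 0, 0]
    - [0, 0, 2, 0, 0, 0]

```text
time: 19.32
tool_pos: [0.5693, 0.0045, 0.138]
tool_rot: [-0.001, 0.714, 0.7, -0.001]
contact_force: [-1.0, 0.3, -1.8]
gripper_width: 0.384
grasp_force: 59.5
```

Request:
play_rows:
  commands:
    - [0, 0, 2, 0, 0, 0]
    - [0, 0, 2, 0, 0, 0]
    - [0, 0, 2, 0, 0, 0]
    - [0, 0, 2, 0, 0, 0]
    - [0, 0, 2, 0, 0, 0]

```text
time: 19.73
tool_pos: [0.5703, 0.0044, 0.1298]
tool_rot: [0.0, 0.714, 0.7, 0.0]
contact_force: [0.0, 0.1, -1.2]
gripper_width: 0.387
grasp_force: 59.5
```

Request:
play_rows:
  commands:
    - [0, 0, 2, 0, 0, 0]
    - [0, 0, 1, 0, 0, 0]
    - [0, 0, 0, 0, 0, 0]

```text
time: 19.98
tool_pos: [0.57, 0.0044, 0.1265]
tool_rot: [-0.0, 0.714, 0.7, -0.0]
contact_force: [-0.3, -0.2, 0.0]
gripper_width: 0.384
grasp_force: 59.5
```

Request:
play_rows:
  commands:
    - [-0.4, 0, 3, 0, 0, 0]
    - [0, 0, 4, 0, 0, 0]
    - [0, 0, 4, 0, 0, 0]
    - [0, 0, 4, 0, 0, 0]
    - [0, 0, 3, 0, 0, 0]

```text
time: 20.4
tool_pos: [0.5698, 0.004, 0.1079]
tool_rot: [-0.0, 0.714, 0.7, -0.0]
contact_force: [0.1, -0.5, -1.4]
gripper_width: 0.383
grasp_force: 59.5
```

Request:
play_rows:
  commands:
    - [0, 0, 3, 0, 0, 0]
    - [0, 0, 4, 0, 0, 0]
    - [0, 0, 4, 0, 0, 0]
    - [0, 0, 2.5, 0, 0, 0]
    - [0, 0, 1, 0, 0, 0]

```text
time: 20.82
tool_pos: [0.5698, 0.004, 0.0936]
tool_rot: [-0.0, 0.714, 0.7, -0.0]
contact_force: [-0.5, -0.4, -0.4]
gripper_width: 0.382
grasp_force: 59.5
```

Request:
play_rows:
  commands:
    - [0, 0, 1, 0, 0, 0]
    - [0, 0, 0.5, 0, 0, 0]
    - [0, 0, 0, 0, 0, 0]
    - [0, 0, 0, 0, 0, 0]
    - [0, 0, 0, 0, 0, 0]

```text
time: 21.23
tool_pos: [0.5703, 0.0039, 0.0931]
tool_rot: [0.0, 0.714, 0.7, 0.0]
contact_force: [-0.7, 0.3, 0.4]
gripper_width: 0.384
grasp_force: 59.5
```

Foot about 4 mm above the floor; creeping down.

Request:
play_rows:
  commands:
    - [0, 0, 1, 0, 0, 0]
    - [0, 0, 1, 0, 0, 0]
    - [0, 0, 0.7, 0, 0, 0]
    - [0, 0, 0.5, 0, 0, 0]
    - [0, 0, 0, 0, 0, 0]

```text
time: 21.65
tool_pos: [0.57, 0.004, 0.0894]
tool_rot: [-0.0, 0.714, 0.7, -0.0]
contact_force: [0.7, 0.4, -1.0]
gripper_width: 0.384
grasp_force: 59.5
```

Request:
play_rows:
  commands:
    - [0, 0, 0.4, 0, 0, 0]
    - [0, 0, 0.4, 0, 0, 0]
    - [0, 0, 0, 0, 0, 0]

```text
time: 21.9
tool_pos: [0.5703, 0.004, 0.089]
tool_rot: [0.0, 0.714, 0.7, 0.0]
contact_force: [-0.4, 0.2, 0.9]
gripper_width: 0.382
grasp_force: 59.7
```

Request:
play_rows:
  commands:
    - [0, 0, 0.4, 0, 0, 0]
    - [0, 0, 0.3, 0, 0, 0]
    - [0, 0, 0, 0, 0, 0]

```text
time: 22.15
tool_pos: [0.5704, 0.0039, 0.089]
tool_rot: [0.0, 0.714, 0.7, -0.0]
contact_force: [-3.1, 0.2, 5.1]
gripper_width: 0.387
grasp_force: 59.9
```

On the floor (5 N). Releasing and rising to a viewing height.

Request:
play_rows:
  commands:
    - [0, 0, 0, 0, 0, 0]
    - [0, 0, 0, 0, 0, 0]
    - [0, 0, 0, 0, 0, 0]
    - [0, 0, 0, 0, 0, 0]
    - [0, 0, 0, 0, 0, 0]
  hand: 85

```text
time: 22.57
tool_pos: [0.5701, 0.004, 0.0879]
tool_rot: [-0.0, 0.714, 0.7, -0.0]
contact_force: [-0.4, -0.1, 0.0]
gripper_width: 0.996
grasp_force: 0.0
```

Request:
play_rows:
  commands:
    - [0, 0, 0, 0, 0, 0]
    - [0, 0, -4, 0, 0, 0]
    - [0, 0, -10, 0, 0, 0]
    - [0, 0, -20, 0, 0, 0]
    - [0, 0, -25, 0, 0, 0]

```text
time: 22.98
tool_pos: [0.5689, 0.0041, 0.1466]
tool_rot: [-0.001, 0.714, 0.7, -0.001]
contact_force: [0.1, -0.3, -0.0]
gripper_width: 0.997
grasp_force: 0.0
```

Request:
play_rows:
  commands:
    - [-3, 0, -30, 0, 0, 0]
    - [-8, 0, -35, 0, 0, 0]
    - [-10, 0, -35, 0, 0, 0]
    - [-8, 0, -30, 0, 0, 0]
    - [-4, 0, -15, 0, 0, 0]

```text
time: 23.4
tool_pos: [0.571, -0.0301, 0.299]
tool_rot: [0.004, 0.714, 0.7, 0.002]
contact_force: [0.3, 0.3, 0.6]
gripper_width: 1.0
grasp_force: 0.0
```

Request:
play_rows:
  commands:
    - [0, 0, -5, 0, 0, 0]
    - [0, 0, 0, 0, 0, 0]
    - [0, 0, 0, 0, 0, 0]
    - [0, 0, 0, 0, 0, 0]
    - [0, 0, 0, 0, 0, 0]

```text
time: 23.82
tool_pos: [0.5687, -0.0286, 0.2947]
tool_rot: [-0.002, 0.714, 0.7, -0.001]
contact_force: [-1.0, 0.3, 0.2]
gripper_width: 0.994
grasp_force: 0.0
```

Request:
play_rows:
  commands:
    - [0, 0, 0, 0, 0, 0]
    - [0, 0, 0, 0, 0, 0]
    - [0, 0, 0, 0, 0, 0]

```text
time: 24.07
tool_pos: [0.5694, -0.0289, 0.2964]
tool_rot: [-0.0, 0.714, 0.7, -0.0]
contact_force: [1.1, 0.1, 0.4]
gripper_width: 0.997
grasp_force: 0.0
```

Run:
```python
from plant import manip, imaging
import cv2,pickle,numpy as np
from h import *
s=manip.state(); F={n:imaging.grab_frame(n) for n in("wrist","scene","side")}
pickle.dump((s,F),open("w7.pkl","wb")); P=pose(s); f=F["wrist"]; im=f["image"]; print(P[0])
g=cv2.cvtColor(im,cv2.COLOR_RGB2GRAY)
for n,X,w in(("slim",(.5727,.1168,.12),9),("wide1",(.5715,.0638,.12),16),("wide2",(.5702,.0038,.12),16)):
    x,y=proj(f,np.array(X),P).round().astype(int)
    _,b=cv2.threshold(g[y-w:y+w,x-w:x+w],0,255,cv2.THRESH_OTSU); k,l,st,ce=cv2.connectedComponentsWithStats(b); i=l[w,w]; e=ce[i]+[x-w,y-w]
    print(n,(x,y),e,st[i],ray(f,e,.12,P).round(4),"want",X)
a=cv2.resize(F["scene"]["image"][190:320,320:480],None,fx=2.4,fy=2.4,interpolation=cv2.INTER_CUBIC)[:280]
b=cv2.resize(F["side"]["image"][225:375,270:430],None,fx=2.4,fy=2.4,interpolation=cv2.INTER_CUBIC)[:320]
o=np.zeros((600,784,3),np.uint8); o[:400,:400]=im[:400,120:520]; o[:280,400:784]=a; o[280:600,400:784]=b
cv2.imwrite("pics/m7.png",o[:,:,::-1])
```

```text
[ 0.56935713 -0.02888563  0.29641494]
slim (np.int64(319), np.int64(45)) [319.06382979  45.09787234] [  1   1  17  17 235] [0.5728 0.117  0.12  ] want (0.5727, 0.1168, 0.12)
wide1 (np.int64(319), np.int64(116)) [318.11134021 115.05773196] [  3   3  25  25 485] [0.5712 0.0644 0.12  ] want (0.5715, 0.0638, 0.12)
wide2 (np.int64(318), np.int64(188)) [318.22248804 188.4138756 ] [  5   5  23  24 418] [0.5702 0.0033 0.12  ] want (0.5702, 0.0038, 0.12)
```

View pics/m7.png

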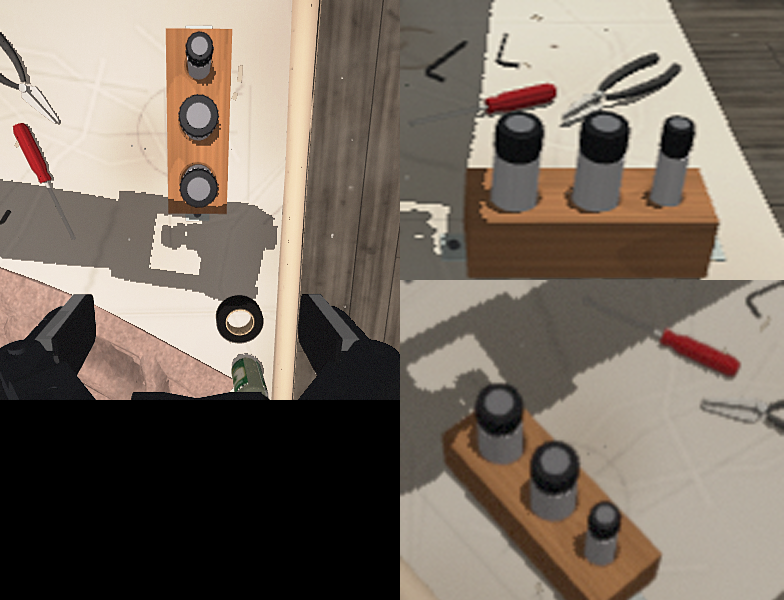

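All three tubes stand upright, within 1 mm of their hole axes, with caps at wrist (319,45), (318,115) and (318,188). The bystanders have not moved and the gripper is clear.

```bash
python3 -c "
from plant import manip; print(manip.job_done())"
```

```text
the job is handed in; nothing more can be done
None
```

The job is handed in, with no verdict returned: the last pictures show the slim tube in the narrow hole and both wide tubes in the wide holes, all upright and within 1 mm of their hole axes, and the bystanders where they were.

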